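# Stow the reagent bottle in the sea-fast rack and latch its gate

## Task

The ship is about to roll: pick up the amber bottle and stand it upright on the blue mat in the free bay of the bottle rack, and let go. Then push the rack's open front gate shut until its sprung latch tongue snaps in behind the strike, so that the gate stays shut by itself. Do not knock over or shift the other jars and the beaker.

Things in the scene. Friction and masses are not known exactly. Their poses are not given: they have to be found in the camera images.
- amber_mid (a point): Centre, 74 mm above the foot, of the loose amber-brown bottle (0.27 to 0.53 kg). 148 mm tall; round body 60 mm across up to 85 mm, shoulder, 30 mm neck, and a black round screw cap 40 mm across, 34 mm high (40 to 74 mm above this point), good to grip from above. z points up the bottle. It stands on the bench near the white jar and the beaker; which stands where varies.
- mat_top (a point): Centre of the top of the blue round mat, 80 mm across, fixed on the floor of the rack's free bay, 12 mm above the bench: the bottle stands here. The rack has two bays side by side, each 100 mm wide and 140 mm deep, open at the top, with plywood walls up to 108 mm above the bench. Which bay is free varies.
- green_jar: Green jar, 66 mm across, 95 mm tall, origin under its foot. It stands in the rack's other bay and stays there.
- white_jar: White jar, 66 mm across, 85 mm tall, origin under its foot, on the bench. Leave it alone.
- beaker: Clear beaker, 68 mm across the rim, 85 mm tall, origin under its foot, on the bench. Leave it alone.
- rack_hinge (a point): Point on the gate's vertical hinge axis, at bench height. Its axes are the rack's (fixed to the bench): x points from the rack's front, which faces the robot, to its back (at x = 157 mm); y along the closed gate from hinge to latch. Bay centres: x 83 mm, y 58 or 164 mm. Wooden latch post with steel strike: y 217 to 242 mm, x -15 to 25 mm, 132 mm high.
- gate (a joint): Gate angle, rad: 0 shut, growing as its free end swings out to the robot, stop at 1.0. Aluminium panel, 8 mm thick each side of the hinge axis, 8 to 214 mm from it, 12 to 128 mm above the bench. At angle a it points along (-sin a, cos a) in the rack's x, y. Stays where it is left when open; below about 0.13 rad a sprung buffer pushes it back out, up to 3 N. Latched it rests at 0 to 0.02.
- tongue (a joint): Travel of the brass latch tongue into the gate, m: 0 fully out (open or latched), at most 0.012. It sits in the gate's free end 100 mm above the bench, sticks out 12 mm, 45 degree slope inwards. It meets the strike at about 0.09 rad of gate angle, is pressed in 9 mm against 1.5 to 3 N and springs out only at about 0.015 rad: push right to the stop; some 6 N plus rubbing.
- gate_push (a point): Point on the outer (robot side) face of the gate, 170 mm from the hinge axis, 100 mm above the bench: a good place to push. It moves with the gate; its -x axis is that face's outward normal, y points along the gate to the free end, z up.
Not all that is in view belongs to the job. Leave any purple look-alike of the part that bears amber_mid alone.

How it is judged:
By the outcome, as a careful person would: the job done as asked, in the order asked, and still so for the second after the job is handed in, with the robot touching nothing.
It also fails if it takes over 59 s, if anything falls off the work surface, if the arm or the gripper's body presses on something with over 40 N, if the wrist force passes 120 N, or if a joint passes its speed limit or range.

## Robot

A 7-joint arm with a two-finger parallel gripper is mounted at the origin on the work surface. World frame = base frame: x ahead of the robot, y to its left, z up, the work surface at z = 0. Lengths are in m, angles in rad, forces in N, time in s.
With the tool pointing down it reaches from about 0.425 to 0.925 m from the base axis. Payload 6.8 kg.
Tool frame: the origin (TCP) lies on the front face of the gripper's body, between the roots of the fingers; the fingertips stand 73 mm ahead of it and the grasp point (between the pads) lies 54 mm ahead of it (tcp_to_tips is the distance from the TCP to the fingertips, in m); z points along the fingers, x is the direction in which the jaws open and shut, and the axes are right-handed (so a half turn about z gives the same grasp; the last joint's range is limited). The gripper opens to 85 mm and grips with 20 to 120 N. Pads are 22 mm wide; open, the fingers measure 114 mm over their backs; the gripper's body (76 mm by 85 mm) begins 54 mm behind the grasp point. The pads swing forward as they close: fully open they stand 13 mm farther back than shut.
Start: joints at [-1.279, 0.477, 0.022, 1.555, -0.011, 1.109, -0.083], TCP at [0.263, 0.622, 0.304] pointing down, gripper open.
Joint ranges: [-2.96, 2.96], [-0.34, 2.1], [-1.41, 1.46], [0.24, 2.44], [-1.37, 4.51], [0.17, 1.92], [-2.96, 2.96]. Speed limits (rad/s): [2.39, 2.39, 3.14, 3.14, 3.14, 3.14, 3.14].

## Interface

Orientations are given as a unit quaternion [w, x, y, z].
In Python, from station import get_obs, read_camera, hand_in, look_for, silhouettes, tcp_to_tips gives the robot as it stands. The module is installed in compiled form; this text tells all that it offers.
- The arm moves only by the tool apply_moves, never from a script. Its argument "moves" is a list of rows, each a list of 3 entries, a list of its own where there are three numbers: the shift along the tool's x, y, z in units of 25 mm (1.0 is 25 mm), then the turn, a rotation vector about the tool's x, y, z in units of 10 degrees (1.0 is 10 degrees), then the gripper's target within -1 to 1 (fully open at 1, half-way at 0, shut at -1). In form: [[[dx, dy, dz], [rx, ry, rz], jaw], ...]. A call has 1 to 20 rows; each row is the pose to reach, as a shift and turn from the pose commanded when the call began, along the tool's axes at that moment; what a row does not reach only later rows make up. A row lasts 1/8 s, in which the tool goes at most 62.5 mm and 10.7 degrees, less where a joint would pass 70% of its speed; a pose out of reach is approached as far as the arm can. A call with a gripper value outside its range is refused whole. The fingers move at their own pace and stop on an object; "force" is the grip in N (left out, the last holds). Time passes only in rows, so rows that repeat a pose let the fingers close. It gives the time, the measured TCP pose, the force and the opening at its end, in the units of the state.
- get_obs(): the state, without advancing time (a new reading comes with each control period).
- read_camera(name): name is "side" or "top"; returns a dict with "color" (400x640x3 uint8, red, green, blue), "mtx" (3x3 intrinsics, pixels), "k1" (the pictures are not rectified: a ray, as slopes to the right and down, at radius r is drawn at 1 + k1 r^2 times it, then the intrinsics apply), "eye" and "rotation" of the camera in the world. Camera axes: x right, y up, looking along -z (the intrinsics and any distortion apply to the point x, -y, -z); pixel columns grow to the right and rows downward; lengths in m; the calibration is good to about 2 mm. A picture is of the moment at which its call begins. There is no depth.
- hand_in(): hands the job in, once; it reports no verdict.
Trained networks look in the newest picture that a camera, given by its name, has taken for a name from the list of things; names that differ only in an ending like _2 or _b are one class to them, and where a whole thing is asked for, a point or a joint stands for the part that bears it (a point fixed in the world has none). Each returns a list of dicts, best first, with "conf" (0 to 1); they miss things now and then, are a little off and sometimes report something else, mostly with a low value. They report only what shows in the picture. A call takes as long as a camera call. They do not tell look-alikes from the thing itself.
- look_for(camera, query): "pixel" ([row, column] in pixels, amid what is visible of it).
- silhouettes(camera, query): "mask" (400x640 bool, what is visible of it) and "pixel" ([row, column] in pixels, amid what is visible of it).
The state is a dict: "t": time; "q": joint angles; "joint_vel": joint speeds; "joint_torque": joint torques, N m; "eef_pos": TCP position; "tool_rot": TCP orientation; "contact_force": force on the tool from outside, world axes, zero at the start; "torque": the same for the moment, N m; "gripper_width": opening from 0.0 (shut) to 1.0 (fully open).
Only numpy, scipy, OpenCV 4.12 (cv2) and the standard library are available. Lean on these libraries where they do the work, as an engineer would, in place of code of your own. Each camera call takes 0.05 s, during which the arm holds its last target.

## Working session

There is one attempt and no reset: what is moved stays moved. The work goes in short steps, Python scripts to look and compute and a tool call to move; the robot and the scene stay as the last step left them, time stands still between calls to the robot, and variables do not carry over. Pictures are saved under pics/ and viewed, and the job is handed in when it is done.

Besides the shell and the picture viewer there is one more tool, called after "Emit:" as name([rows], argument=value, ...), one row to a line, values as JSON. apply_moves: Moves the arm, as the interface text tells. Its arguments: {"type":"object","properties":{"moves":{"type":"array"},"force":{"type":"number"}},"required":["moves"]}

```bash
mkdir -p pics
cat > h.py <<'E'
import numpy as np, cv2
from station import *
def cam(name,save=None):
    c=read_camera(name)
    if save: cv2.imwrite(f'pics/{save}.png',c['color'][:,:,::-1])
    return c
def ray(c,row,col):
    K=np.array(c['mtx']);k1=c['k1']
    d=np.array([(col-K[0,2])/K[0,0],(row-K[1,2])/K[1,1]])
    u=d.copy()
    for _ in range(30): u=d/(1+k1*(u@u))
    v=np.array(c['rotation'])@np.array([u[0],-u[1],-1.0])
    return np.array(c['eye']),v/np.linalg.norm(v)
def atz(c,row,col,z):
    e,v=ray(c,row,col); return e+v*(z-e[2])/v[2]
def proj(c,p):
    K=np.array(c['mtx']);q=np.array(c['rotation']).T@(np.array(p)-np.array(c['eye']))
    u=np.array([q[0],-q[1]])/(-q[2]); u=u*(1+c['k1']*(u@u))
    return np.array([K[1,1]*u[1]+K[1,2],K[0,0]*u[0]+K[0,2]])
E
python3 - <<'E'
from h import *
np.set_printoptions(precision=4,suppress=True)
for n in ['side','top']:
    c=cam(n,n+'0'); print(n,c['eye'],c['rotation'],c['mtx'],c['k1'])
    for q in ['amber_mid','mat_top','green_jar','white_jar','beaker','gate','gate_push','rack_hinge','tongue']:
        print(q,[(np.round(d['pixel'],1).tolist(),round(d['conf'],2)) for d in look_for(n,q)][:3])
print(get_obs())
E
```

```text
side [ 0.0424 -0.5183  0.6643] [ 0.8362  0.4138 -0.1547 -0.325 ] [[433.8188   0.     320.1842]
 [  0.     433.8188 199.6923]
 [  0.       0.       1.    ]] 0.017011688565141667
amber_mid [([191.5, 247.3], 0.92), ([173.9, 212.3], 0.56)]
mat_top []
green_jar [([199.5, 379.4], 0.7)]
white_jar [([155.7, 253.4], 0.68)]
beaker [([167.4, 291.5], 0.73)]
gate [([246.5, 352.5], 0.76)]
gate_push [([244.8, 351.7], 0.71)]
rack_hinge [([234.9, 383.5], 0.7), ([247.0, 351.7], 0.36)]
tongue []
top [0.4841 0.0381 0.8596] [-0.7051 -0.0434  0.0147  0.7076] [[373.7191   0.     325.8498]
 [  0.     373.7191 198.5449]
 [  0.       0.       1.    ]] -0.05383088801444136
amber_mid [([256.1, 213.9], 0.97), ([240.4, 262.1], 0.89)]
mat_top [([166.9, 422.4], 0.64)]
green_jar [([151.3, 377.2], 0.81), ([166.7, 402.7], 0.33)]
white_jar [([202.4, 208.2], 0.65)]
beaker []
gate [([221.4, 405.3], 0.91)]
gate_push [([226.8, 404.8], 0.88)]
rack_hinge [([166.9, 403.9], 0.89), ([165.8, 422.7], 0.22)]
tongue []
{'t': 1.0, 'q': array([-1.2791,  0.477 ,  0.0224,  1.5554, -0.0115,  1.1093, -0.0831]), 'joint_vel': array([-0.0007,  0.0001,  0.0002,  0.0013,  0.0005, -0.0003,  0.0009]), 'joint_torque': array([  0.0003, -59.6331,   1.6071, -28.1542,   0.0126,   0.0016,
        -0.    ]), 'eef_pos': array([0.2628, 0.6218, 0.3039]), 'tool_rot': array([0.    , 0.8334, 0.5526, 0.    ]), 'contact_force': array([ 0.5115, -0.1123, -0.3285]), 'torque': array([ 0.0305,  0.0686, -0.0301]), 'gripper_width': 1.0013095727164893}
```

View pictures.

View pics/side0.png

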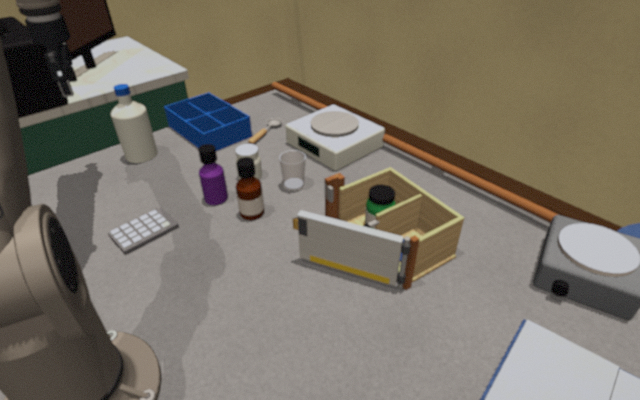

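View pics/top0.png

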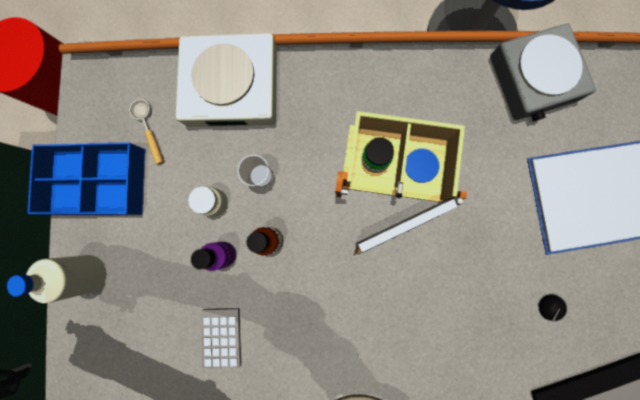

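```bash
python3 - <<'E'
import re
s=open('h.py').read()
s=s.replace("    if save:","    from scipy.spatial.transform import Rotation as R\n    q=c['rotation']\n    if np.size(q)==4: c['rotation']=R.from_quat([q[1],q[2],q[3],q[0]]).as_matrix()\n    if save:")
open('h.py','w').write(s)
E
python3 - <<'E'
from h import *
import pickle
np.set_printoptions(precision=4,suppress=True)
cs={}
for n in ['side','top']:
    c=cam(n); c['m']={}
    for q in ['amber_mid','mat_top','green_jar','white_jar','beaker','gate']:
        c['m'][q]=silhouettes(n,q)
    cs[n]=c
pickle.dump(cs,open('c0.pkl','wb'))
t=cs['top'];s=cs['side']
print('mat',[ (atz(t,*d['pixel'],0.012),d['conf']) for d in t['m']['mat_top']])
for q,h in [('amber_mid',.148),('white_jar',.085),('green_jar',.095),('beaker',.085)]:
    for n in cs:
        for d in cs[n]['m'][q]: print(q,n,np.round(d['pixel']),round(d['conf'],2),d['mask'].sum(), atz(cs[n],*d['pixel'],h/2))
im=t['color'][:,:,::-1]
cv2.imwrite('pics/topz.png',cv2.resize(im[90:270,320:480],None,fx=5,fy=5,interpolation=cv2.INTER_CUBIC)[:, :800][0:900:1][:600])
cv2.imwrite('pics/topz2.png',cv2.resize(im[150:280,170:300],None,fx=4.5,fy=4.5,interpolation=cv2.INTER_CUBIC))
im=s['color'][:,:,::-1]
cv2.imwrite('pics/sidez.png',cv2.resize(im[160:300,280:480],None,fx=4,fy=4,interpolation=cv2.INTER_CUBIC))
E
```

```text
mat [(array([ 0.6292, -0.1462,  0.012 ]), 0.58)]
amber_mid side [174. 212.] 0.73 1371 [0.428  0.3083 0.074 ]
amber_mid side [192. 247.] 0.56 1391 [0.451  0.1907 0.074 ]
amber_mid side [247. 350.] 0.23 5250 [ 0.494  -0.0985  0.074 ]
amber_mid top [253. 214.] 0.82 999 [0.4336 0.3081 0.074 ]
amber_mid top [242. 266.] 0.71 797 [0.4577 0.1962 0.074 ]
amber_mid top [223. 403.] 0.19 1201 [ 0.4975 -0.0906  0.074 ]
white_jar side [157. 254.] 0.85 391 [0.5766 0.3492 0.0425]
white_jar top [200. 208.] 0.58 939 [0.5493 0.3353 0.0425]
green_jar side [202. 378.] 0.87 763 [ 0.6665 -0.0179  0.0475]
green_jar side [170. 294.] 0.18 894 [0.611  0.2176 0.0475]
green_jar top [152. 376.] 0.87 985 [ 0.6534 -0.0393  0.0475]
beaker side [170. 293.] 0.69 900 [0.6132 0.2246 0.0425]
beaker side [156. 252.] 0.49 433 [0.5756 0.3529 0.0425]
beaker top [175. 253.] 0.74 879 [0.6045 0.2341 0.0425]
```

View pics/topz.png

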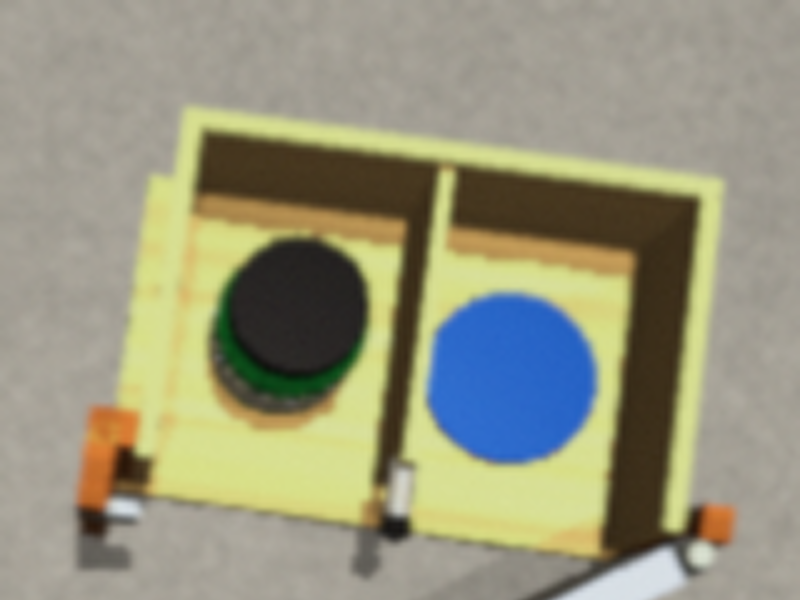

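View pics/topz2.png

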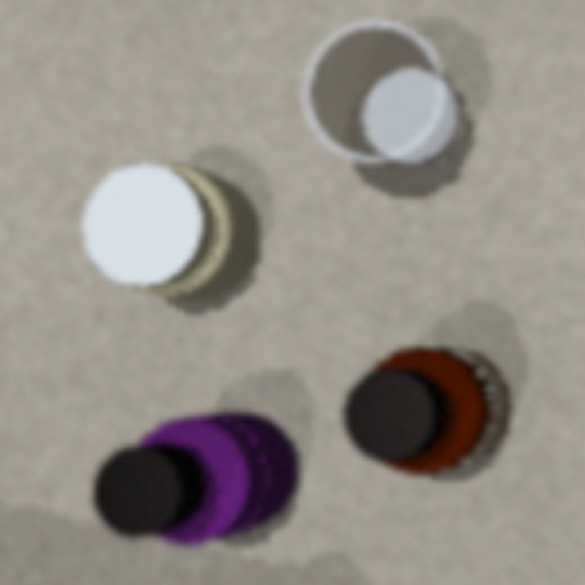

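View pics/sidez.png

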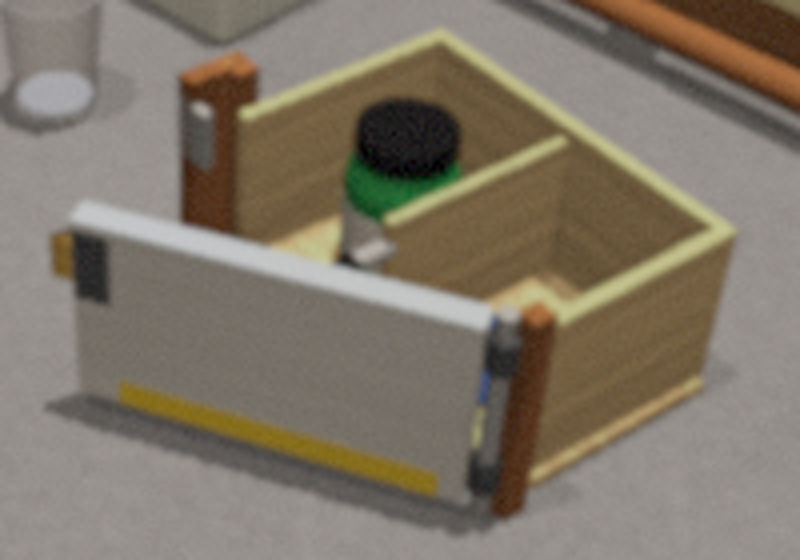

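Run:
```python
from h import *
import pickle
np.set_printoptions(precision=4,suppress=True)
cs=pickle.load(open('c0.pkl','rb'));t=cs['top'];s=cs['side']
im=t['color'].astype(int)
dark=(im.max(2)<70).astype(np.uint8)
n,l,st,ce=cv2.connectedComponentsWithStats(dark)
for i in range(1,n):
    if 40<st[i,4]<900 and 180<ce[i][0]<300: print(ce[i],st[i],'cap z=.148',atz(t,ce[i][1],ce[i][0],.148),'.085')
im=s['color'].astype(int)
dark=(im.max(2)<60).astype(np.uint8)
n,l,st,ce=cv2.connectedComponentsWithStats(dark)
for i in range(1,n):
    if 40<st[i,4]<900 and 180<ce[i][0]<300: print('side',ce[i],st[i],'cap z=.131',atz(s,ce[i][1],ce[i][0],.131))
def Z(x,y,z): return atz(t,90+(y-2)/5,320+(x-2)/5,z)
br=Z(722,182,.108);bl=Z(187,107,.108);hp=Z(703,553,.13)
lp=Z(80,505,.132);lpb=Z(92,410,.132);mat=Z(512,378,.012)
print('br',br,'bl',bl,'hinge',hp,'post fl',lp,'post bl',lpb,'mat',mat)
y=(bl-br)/np.linalg.norm(bl-br);x=np.array([y[1],-y[0],0]);print('y',y,'width',np.linalg.norm(bl-br))
h=mat-x*.083-y*.058; print('hinge from mat',h)
for nme,p in dict(br=br,bl=bl,hp=hp,lp=lp,lpb=lpb).items(): print(nme,(p-h)@x,(p-h)@y)
g=atz(t,249,356,.128); print('gate tip',g,(g-h)@x,(g-h)@y, np.arctan2(-((g-h)@x),(g-h)@y))
for q in ['white_jar','beaker']: pass
```

```text
[226.0731 122.9315] [204 120  44   7 219] cap z=.148 [0.6941 0.2642 0.148 ] .085
[262.6141 240.5981] [247 228  35  26 622] cap z=.148 [0.4629 0.188  0.148 ] .085
[227.7445 253.6168] [217 242  19  27 274] cap z=.148 [0.4379 0.2555 0.148 ] .085
[203.7914 258.3401] [191 248  26  21 441] cap z=.148 [0.4286 0.3024 0.148 ] .085
side [207.4271 153.8034] [199 144  17  21 295] cap z=.131 [0.4289 0.3102 0.131 ]
side [245.9441 169.5447] [237 158  18  25 358] cap z=.131 [0.457  0.1929 0.131 ]
side [249.2966 194.5517] [237 188  24  12 145] cap z=.131 [0.4091 0.1111 0.131 ]
side [252.2414 216.6552] [241 212  22   8  58] cap z=.131 [0.3724 0.0485 0.131 ]
br [ 0.6933 -0.214   0.108 ] bl [0.7267 0.004  0.108 ] hinge [ 0.5398 -0.1939  0.13  ] post fl [0.5597 0.0484 0.132 ] post bl [0.5972 0.0436 0.132 ] mat [ 0.6292 -0.1471  0.012 ]
y [0.1518 0.9884 0.    ] width 0.22048068025867038
hinge from mat [ 0.5384 -0.1918  0.012 ]
br 0.15644297418197387 0.001635777970066223
bl 0.15644297418197387 0.2221164582287366
hp 0.001677519999200901 -0.0018270440378718353
lp -0.015398578032866378 0.24069325501749705
lpb 0.022404388628958508 0.24157036032872214
gate tip [0.446  0.0093 0.128 ] -0.12185781928537198 0.18480471652509317 0.5829458560698297
```

```bash
cat >> h.py <<'E'
def plan(p,yaw=None,o=None):
    """target world TCP p; yaw=world angle (deg) of tool x; print units"""
    from scipy.spatial.transform import Rotation as R
    o=o or get_obs(); q=o['tool_rot']; A=R.from_quat([q[1],q[2],q[3],q[0]]).as_matrix()
    d=A.T@(np.array(p)-o['eef_pos'])/0.025
    cy=np.degrees(np.arctan2(A[1,0],A[0,0]))
    r=np.zeros(3)
    if yaw is not None:
        c,s=np.cos(np.radians(yaw)),np.sin(np.radians(yaw))
        B=np.array([[c,s,0],[s,-c,0],[0,0,-1.]])
        r=np.degrees(R.from_matrix(A.T@B).as_rotvec())/10
    print('yaw now',cy.round(1),'shift',d.round(2),'turn',r.round(2))
E
python3 - <<'E'
from h import *
import pickle
np.set_printoptions(precision=4,suppress=True)
cs=pickle.load(open('c0.pkl','rb'));t=cs['top'];s=cs['side']
print('amber',atz(t,241.8,257.4,.148),'purple',atz(t,150+488/4.5,170+138/4.5,.148))
print('white bottle base',atz(s,157,139,0),'cap',atz(t,286,17,.2),atz(s,91,122,.2))
print(proj(s,[.4576,.193,0]),proj(s,[.4576,.193,.148]),proj(t,[.4576,.193,.0]))
plan([.457,.193,.26],12.5)
try: print(tcp_to_tips)
except Exception as e: print(e)
E
```

```text
amber [0.4605 0.1981 0.148 ] purple [0.4283 0.3086 0.148 ]
white bottle base [0.3697 0.6335 0.    ] cap [0.3766 0.6466 0.2   ] [0.3779 0.6309 0.2   ]
[214.8789 252.3762] [162.9773 245.2647] [240.9716 273.8752]
yaw now 67.1 shift [-12.77  13.83   1.76] turn [-0.   -0.    5.46]
0.0726
```

Emit:
apply_moves([
  [[-6.4,7,0],[0,0,2.7],1],
  [[-12.7,13.8,0],[0,0,5.4],1],
  [[-12.7,13.8,0],[0,0,5.4],1],
  [[-12.7,13.8,0],[0,0,5.4],1],
  [[-12.7,13.8,0],[0,0,5.4],1],
  [[-12.7,13.8,0],[0,0,5.4],1],
  [[-12.7,13.8,0],[0,0,5.4],1],
  [[-12.7,13.8,1.5],[0,0,5.4],1],
  [[-12.7,13.8,1.8],[0,0,5.4],1],
  [[-12.7,13.8,1.8],[0,0,5.4],1],
  [[-12.7,13.8,1.8],[0,0,5.4],1],
])

```text
t: 3.08
eef_pos: [0.457, 0.1967, 0.2597]
tool_rot: [-0.001, 0.993, 0.115, 0.001]
contact_force: [-0.7, -0.2, -0.4]
gripper_width: 0.997
```

Run:
```python
from h import *
np.set_printoptions(precision=4,suppress=True)
s=cam('side','side1');t=cam('top','top1')
for c,n in((s,'side'),(t,'top')):
  for d in silhouettes(n,'amber_mid'):
    ys,xs=np.where(d['mask']); print(n,d['pixel'],d['conf'],ys.min(),ys.max(),xs.min(),xs.max())
im=s['color'][:,:,::-1]
cv2.imwrite('pics/s1z.png',cv2.resize(im[100:240,180:310],None,fx=4,fy=4,interpolation=cv2.INTER_CUBIC))
# candidate overlay extents, both cams
th=np.linspace(0,2*np.pi,60)
for p in ([.457,.193],[.4588,.1955],[.4605,.198]):
  pts=[[p[0]+r*np.cos(a),p[1]+r*np.sin(a),z] for a in th for r,z in((.03,0),(.03,.085),(.02,.114),(.02,.148))]
  P=np.array([proj(s,q) for q in pts]); print(p,P.min(0),P.max(0)); P=np.array([proj(t,q) for q in pts]); print('top',P.min(0),P.max(0))
print(get_obs()['eef_pos'],get_obs()['t'])
```

```text
side [189.1, 247.9] 0.83 156 220 236 264
side [176.2, 211.7] 0.75 144 204 198 228
top [238.4, 269.5] 0.69 227 255 253 282
[0.457, 0.193] [158.2217 234.9638] [223.1202 264.697 ]
top [228.0583 249.6965] [257.0357 286.7974]
[0.4588, 0.1955] [157.4932 235.0213] [222.2739 264.6828]
top [227.1939 248.4204] [256.1574 285.7221]
[0.4605, 0.198] [156.7845 235.0415] [221.4504 264.6352]
top [226.3782 247.1449] [255.3281 284.6472]
[0.4569 0.1959 0.2594] 3.275
```

View pics/s1z.png

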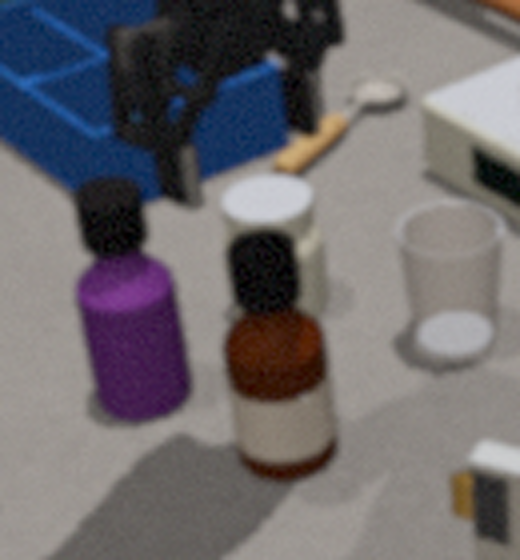

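View pics/top1.png

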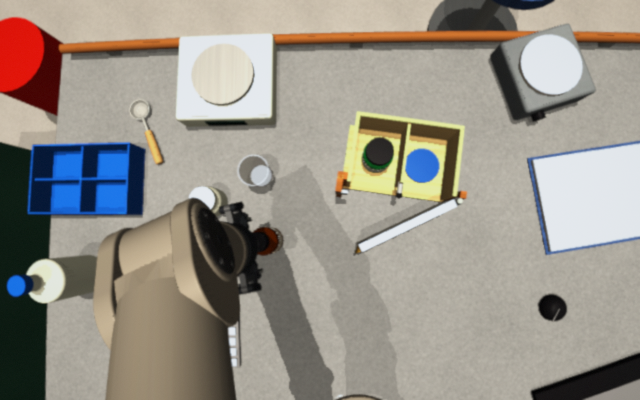

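Run:
```python
from h import *
plan([.4608,.1985,.187])
```

```text
yaw now 13.2 shift [ 0.17 -0.06  2.9 ] turn [0. 0. 0.]
```

Emit:
apply_moves([
  [[0.17,-0.06,1.2],[0,0,0],1],
  [[0.17,-0.06,2.2],[0,0,0],1],
  [[0.17,-0.06,2.9],[0,0,0],1],
  [[0.17,-0.06,2.9],[0,0,0],1],
  [[0.17,-0.06,2.9],[0,0,0],1],
])

```text
t: 3.9
eef_pos: [0.4612, 0.1978, 0.1872]
tool_rot: [-0.0, 0.993, 0.114, 0.001]
contact_force: [-0.5, -0.5, 0.3]
gripper_width: 1.0
```

Run:
```python
from h import *
s=cam('side','side2')
cv2.imwrite('pics/s2z.png',cv2.resize(s['color'][80:240,160:320,::-1],None,fx=3.7,fy=3.7,interpolation=cv2.INTER_CUBIC))
```

```text
(no output)
```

View pics/s2z.png

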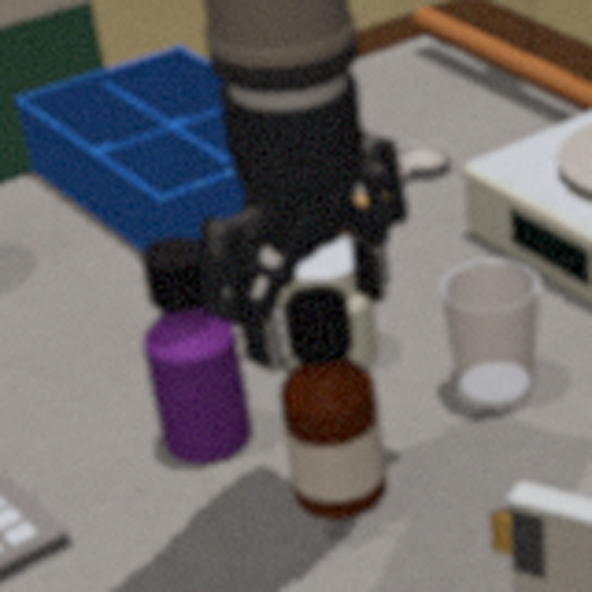

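Emit:
apply_moves([
  [[0,0,0],[0,0,0],-1],
  [[0,0,0],[0,0,0],-1],
  [[0,0,0],[0,0,0],-1],
  [[0,0,0],[0,0,0],-1],
  [[0,0,0],[0,0,0],-1],
  [[0,0,0],[0,0,0],-1],
], force=70)

```text
t: 4.7
eef_pos: [0.4613, 0.1977, 0.187]
tool_rot: [-0.0, 0.993, 0.114, 0.001]
contact_force: [-0.3, -0.0, 6.3]
gripper_width: 0.446
```

Run:
```python
from h import *
s=cam('side','side3')
cv2.imwrite('pics/s3z.png',cv2.resize(s['color'][80:240,160:320,::-1],None,fx=3.7,fy=3.7,interpolation=cv2.INTER_CUBIC))
```

```text
(no output)
```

View pics/s3z.png

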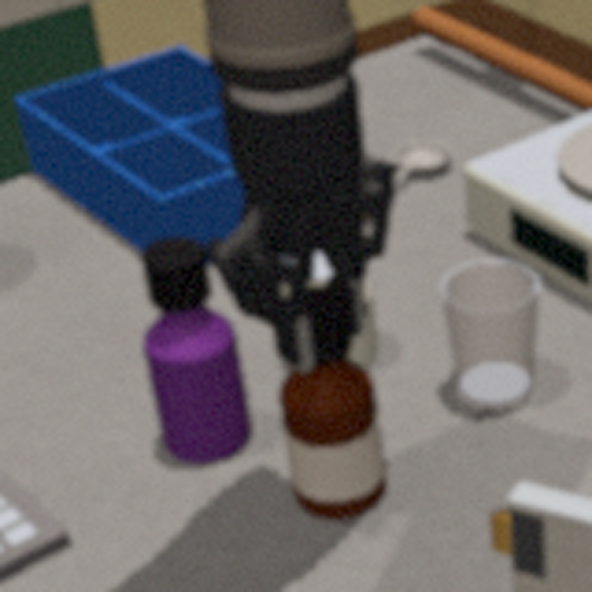

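Emit:
apply_moves([
  [[0,0,-0.5],[0,0,0],-1],
  [[0,0,-1.5],[0,0,0],-1],
  [[0,0,-3],[0,0,0],-1],
  [[0,0,-4.8],[0,0,0],-1],
  [[0,0,-6.2],[0,0,0],-1],
  [[0,0,-6.9],[0,0,0],-1],
  [[0,0,-6.9],[0,0,0],-1],
  [[0,0,-6.9],[0,0,0],-1],
])

```text
t: 5.75
eef_pos: [0.46, 0.1971, 0.3578]
tool_rot: [0.0, 0.993, 0.114, -0.001]
contact_force: [0.3, 0.3, -4.3]
gripper_width: 0.45
```

Run:
```python
from h import *
s=cam('side','side4')
cv2.imwrite('pics/s4z.png',cv2.resize(s['color'][0:240,100:400,::-1],None,fx=2.5,fy=2.5,interpolation=cv2.INTER_CUBIC))
plan([.629,-.1465,.36],-8.7)
```

```text
yaw now 13.1 shift [ 3.47 14.92 -0.09] turn [0.01 0.01 2.18]
```

View pics/s4z.png

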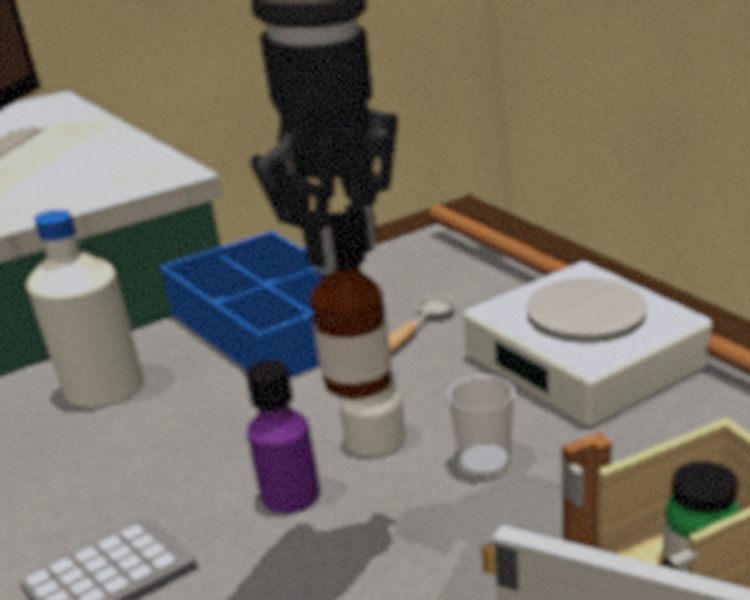

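Bottle is lifted upright, held by the cap. Carry it to over the mat.

Emit:
apply_moves([
  [[0.2,0.7,0],[0,0,0.1],-1],
  [[0.5,2.2,-0.1],[0,0,0.3],-1],
  [[0.9,4,-0.1],[0,0,0.6],-1],
  [[1.4,6,-0.1],[0,0,0.9],-1],
  [[1.9,8,-0.1],[0,0,1.2],-1],
  [[2.3,10,-0.1],[0,0,1.5],-1],
  [[2.8,12,-0.1],[0,0,1.8],-1],
  [[3.2,13.7,-0.1],[0,0,2.0],-1],
  [[3.4,14.7,-0.1],[0,0,2.2],-1],
  [[3.47,14.92,-0.1],[0,0,2.2],-1],
  [[3.47,14.92,-0.1],[0,0,2.2],-1],
  [[3.47,14.92,-0.1],[0,0,2.2],-1],
  [[3.47,14.92,-0.1],[0,0,2.2],-1],
])

```text
t: 7.42
eef_pos: [0.6296, -0.145, 0.3614]
tool_rot: [-0.0, 0.997, -0.077, -0.0]
contact_force: [0.6, -0.1, -4.3]
gripper_width: 0.446
```

Run:
```python
from h import *
np.set_printoptions(precision=4,suppress=True)
s=cam('side','side5');t=cam('top','top5')
cv2.imwrite('pics/s5z.png',cv2.resize(s['color'][0:300,240:500,::-1],None,fx=2,fy=2,interpolation=cv2.INTER_CUBIC))
o=get_obs();print(o['eef_pos'],o['tool_rot'])
for c,n in((s,'side'),(t,'top')):
  for d in silhouettes(n,'amber_mid'):
    ys,xs=np.where(d['mask']); print(n,d['pixel'],d['conf'],ys.min(),ys.max(),xs.min(),xs.max())
# expected body extents if concentric
th=np.linspace(0,2*np.pi,60);p=o['eef_pos']
pts=[[p[0]+r*np.cos(a),p[1]+r*np.sin(a),p[2]-.187+z] for a in th for r,z in((.03,0),(.03,.085))]
P=np.array([proj(s,q) for q in pts]); print(P.min(0),P.max(0))
plan([.629,-.1465,.22],-8.7)
```

```text
[ 0.6297 -0.1454  0.3616] [-0.0002  0.997  -0.0771  0.0001]
side [162.3, 423.8] 0.89 113 195 403 441
side [177.1, 210.6] 0.65 143 204 198 228
top [142.7, 443.7] 0.9 118 165 423 465
top [255.2, 217.3] 0.66 241 271 191 236
[141.1817 403.6266] [197.5569 442.9814]
yaw now -8.9 shift [-0.02  0.03  5.66] turn [-0.   -0.   -0.02]
```

View pics/s5z.png

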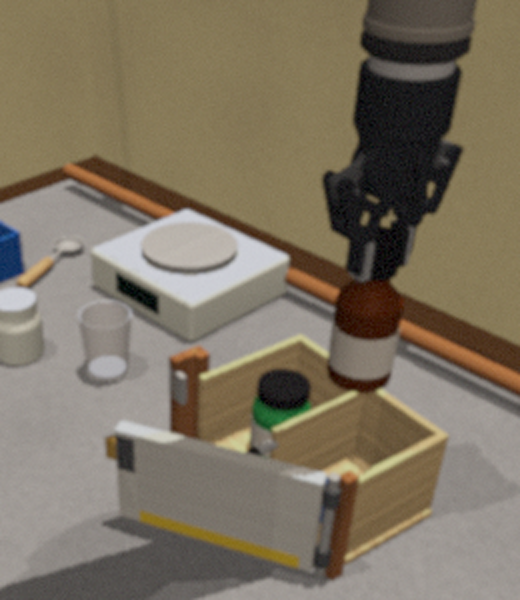

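View pics/top5.png

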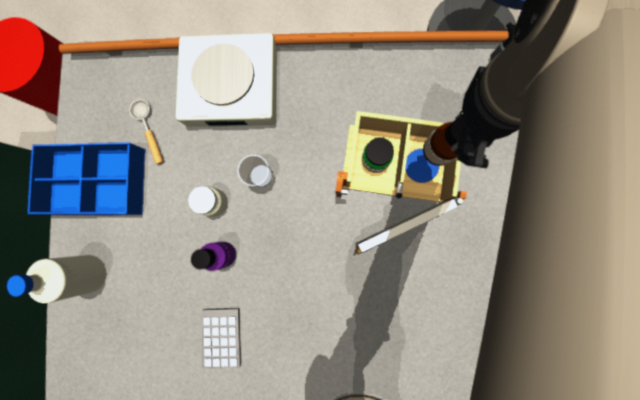

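Emit:
apply_moves([
  [[0,0,1],[0,0,0],-1],
  [[0,0,2.2],[0,0,0],-1],
  [[0,0,3.4],[0,0,0],-1],
  [[0,0,4.6],[0,0,0],-1],
  [[0,0,5.5],[0,0,0],-1],
  [[0,0,6.0],[0,0,0],-1],
  [[0,0,6.25],[0,0,0],-1],
  [[0,0,6.25],[0,0,0],-1],
  [[0,0,6.25],[0,0,0],-1],
])

```text
t: 8.75
eef_pos: [0.6302, -0.1464, 0.2061]
tool_rot: [0.0, 0.997, -0.078, 0.001]
contact_force: [1.0, -0.6, -3.6]
gripper_width: 0.448
```

Run:
```python
from h import *
s=cam('side','side6');t=cam('top','top6')
a=cv2.resize(s['color'][100:290,300:500,::-1],None,fx=2,fy=2,interpolation=cv2.INTER_CUBIC)
b=cv2.resize(t['color'][90:280,320:500,::-1],None,fx=2,fy=2,interpolation=cv2.INTER_CUBIC)
cv2.imwrite('pics/z6.png',np.hstack([a,b]))
o=get_obs();print(o['eef_pos'],o['contact_force'])
```

```text
[ 0.63013807 -0.14632857  0.20597496] [-0.3047681  -0.20814172 -3.34473795]
```

View pics/z6.png

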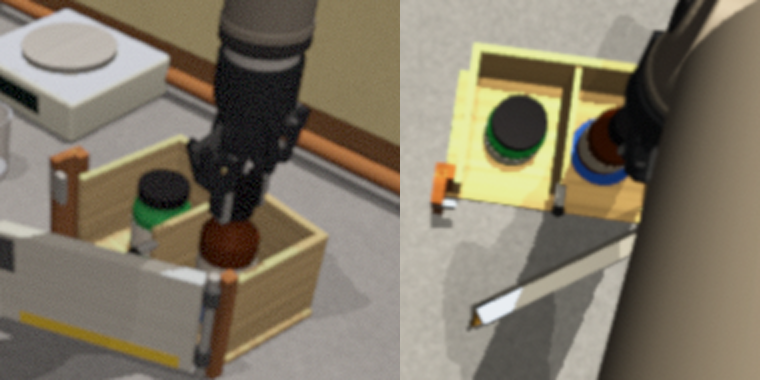

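Good; bottle is over the mat, inside the bay. Lower until it touches.

Emit:
apply_moves([
  [[0,0,0.1],[0,0,0],-1],
  [[0,0,0.18],[0,0,0],-1],
  [[0,0,0.24],[0,0,0],-1],
  [[0,0,0.24],[0,0,0],-1],
])

```text
t: 9.35
eef_pos: [0.6297, -0.1462, 0.1992]
tool_rot: [-0.0, 0.997, -0.078, -0.0]
contact_force: [0.8, -0.0, -3.8]
gripper_width: 0.453
```

Emit:
apply_moves([
  [[0,0,0.06],[0,0,0],-1],
  [[0,0,0.1],[0,0,0],-1],
  [[0,0,0.1],[0,0,0],-1],
])

```text
t: 9.72
eef_pos: [0.6301, -0.1464, 0.1989]
tool_rot: [-0.001, 0.997, -0.078, 0.001]
contact_force: [-4.2, 2.3, 14.7]
gripper_width: 0.451
```

Emit:
apply_moves([
  [[0,0,-0.06],[0,0,0],-1],
  [[0,0,-0.06],[0,0,0],-0.3],
  [[0,0,-0.06],[0,0,0],0.2],
  [[0,0,-0.06],[0,0,0],0.6],
  [[0,0,-0.06],[0,0,0],1],
  [[0,0,-0.06],[0,0,0],1],
  [[0,0,-0.06],[0,0,0],1],
  [[0,0,-0.06],[0,0,0],1],
])

```text
t: 10.72
eef_pos: [0.6297, -0.1462, 0.1981]
tool_rot: [0.0, 0.997, -0.078, 0.0]
contact_force: [1.0, 0.4, -0.5]
gripper_width: 1.002
```

Run:
```python
from h import *
s=cam('side','side7');t=cam('top','top7')
a=cv2.resize(s['color'][100:290,300:500,::-1],None,fx=2,fy=2,interpolation=cv2.INTER_CUBIC)
b=cv2.resize(t['color'][90:280,320:500,::-1],None,fx=2,fy=2,interpolation=cv2.INTER_CUBIC)
cv2.imwrite('pics/z7.png',np.hstack([a,b]))
```

```text
(no output)
```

View pics/z7.png

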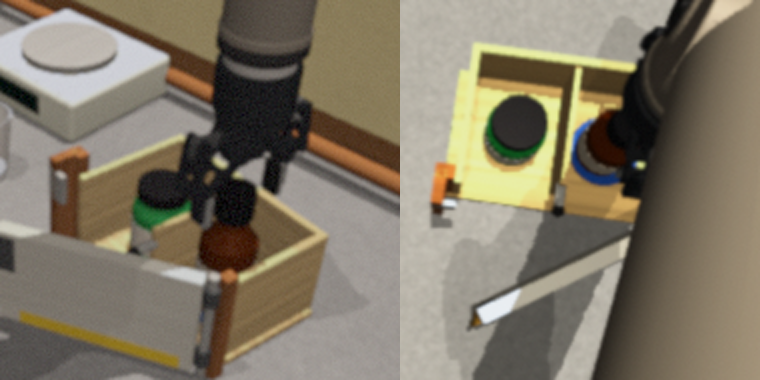

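Emit:
apply_moves([
  [[0,0,-0.6],[0,0,0],1],
  [[0,0,-2],[0,0,0],1],
  [[0,0,-3.8],[0,0,0],1],
  [[0,0,-4.4],[0,0,0],1],
  [[0,0,-4.4],[0,0,0],-1],
])

```text
t: 11.45
eef_pos: [0.6301, -0.1464, 0.3096]
tool_rot: [-0.0, 0.997, -0.078, 0.001]
contact_force: [0.3, 0.0, -0.0]
gripper_width: 0.82
```

```bash
cat >> h.py <<'E'
H=np.array([.5393,-.1926]); ry=np.array([.152,.988]); ry/=np.linalg.norm(ry); rx=np.array([ry[1],-ry[0]])
def W(x,y,z): return np.array([*(H+rx*x+ry*y),z])
def gmask(c,a):
    pts=[]
    for n in(-.008,.008):
        for l in(.008,.214):
            for z in(.012,.128):
                x=-np.sin(a)*l+np.cos(a)*n; y=np.cos(a)*l+np.sin(a)*n
                pts.append(proj(c,W(x,y,z))[::-1])
    m=np.zeros((400,640),np.uint8); cv2.fillConvexPoly(m,cv2.convexHull(np.float32(pts)).round().astype(np.int32).reshape(-1,1,2),1); return m>0
def fitgate(c,mask):
    best=[]
    for a in np.arange(-.05,1.05,.01):
        m=gmask(c,a); best.append(((m&mask).sum()/(m|mask).sum(),a))
    return max(best)
E
python3 - <<'E'
from h import *
import pickle
cs=pickle.load(open('c0.pkl','rb'))
for n in cs:
    for d in cs[n]['m']['gate'][:2]: print(n,d['pixel'],d['conf'],fitgate(cs[n],d['mask']))
E
```

```text
side [248.9, 352.3] 0.76 (np.float64(0.9350037678975132), np.float64(0.5700000000000001))
```

Run:
```python
from h import *
print(get_obs()['q'])
yaw=np.degrees(np.arctan2(ry[1],ry[0])); print(yaw)
p=W(-.120,.11,.30); print(p,np.hypot(*p[:2])); plan(p,yaw); 
t=cam('top','top8');s=cam('side','side8')
for c,n in((t,'top'),(s,'side')):
    for d in silhouettes(n,'gate')[:2]: print(n,d['pixel'],d['conf'],fitgate(c,d['mask']))
```

```text
[-0.31116068  0.481745    0.62587821  1.65432092 -0.30962154  1.10373544
  0.24543413]
81.2538377374448
[ 0.43742169 -0.06563225  0.3       ] 0.44231812562325806
yaw now -8.9 shift [-8.12 -2.    0.36] turn [ 0.01 -0.01 -9.02]
top [222.6, 403.3] 0.82 (np.float64(0.9221879815100154), np.float64(0.5900000000000001))
side [246.8, 350.7] 0.6 (np.float64(0.9335560504825539), np.float64(0.5900000000000001))
```

View pics/side8.png

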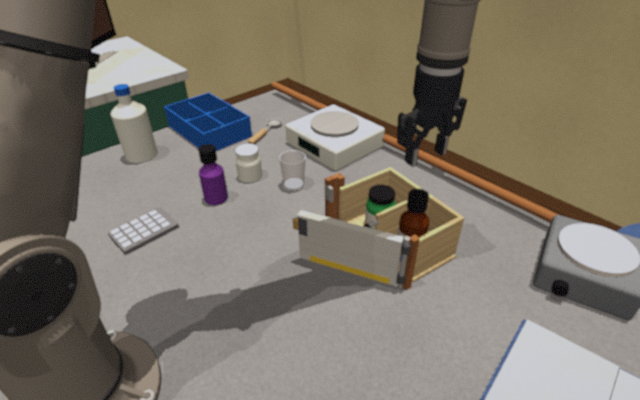

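Emit:
apply_moves([
  [[-2,-0.5,0],[0,0,-1],-1],
  [[-4,-1,0],[0,0,-2],-1],
  [[-6,-1.5,0],[0,0,-3],-1],
  [[-8.1,-2,0],[0,0,-4],-1],
  [[-8.1,-2,0.3],[0,0,-5],-1],
  [[-8.1,-2,0.3],[0,0,-6],-1],
  [[-8.1,-2,0.3],[0,0,-7],-1],
  [[-8.1,-2,0.3],[0,0,-8],-1],
  [[-8.1,-2,0.3],[0,0,-9],-1],
  [[-8.1,-2,0.3],[0,0,-9],-1],
  [[-8.1,-2,0.3],[0,0,-9],-1],
  [[-8.1,-2,0.3],[0,0,-9],-1],
], force=60)

```text
t: 13.15
eef_pos: [0.4373, -0.0655, 0.3005]
tool_rot: [-0.0, 0.761, 0.649, -0.0]
contact_force: [0.7, -0.9, 0.5]
gripper_width: -0.004
```

Run:
```python
from h import *
print(get_obs()['q'],get_obs()['eef_pos'])
plan(W(-.120,.11,.168),81.3)
```

```text
[-0.41321345  0.08384904  0.45102596  2.1123545  -0.04465452  0.9545935
  1.47565475] [ 0.43731311 -0.06545031  0.30046201]
yaw now 81.0 shift [-0.01  0.01  5.3 ] turn [-0.    0.   -0.03]
```

Emit:
apply_moves([
  [[0,0,1.5],[0,0,0],-1],
  [[0,0,3],[0,0,0],-1],
  [[0,0,4.5],[0,0,0],-1],
  [[0,0,5.3],[0,0,0],-1],
  [[0,0,5.3],[0,0,0],-1],
  [[0,0,5.3],[0,0,0],-1],
])

```text
t: 13.9
eef_pos: [0.4379, -0.0655, 0.1688]
tool_rot: [0.0, 0.76, 0.65, 0.0]
contact_force: [0.5, 0.1, 0.3]
gripper_width: -0.002
```

Run:
```python
from h import *
o=get_obs();print(o['q'],o['eef_pos'])
d=o['eef_pos'][:2]-H; print('rack xy',d@rx,d@ry)
s=cam('side','side9')
cv2.imwrite('pics/z9.png',cv2.resize(s['color'][100:310,240:480,::-1],None,fx=2.8,fy=2.8,interpolation=cv2.INTER_CUBIC))
for x,y in((-.06,.13),(-.03,.15),(-.018,.158),(-.012,.158)): plan(W(x,y,.168),81.3)
```

```text
[-0.33867855  0.31602765  0.40739843  2.23363839 -0.21186868  0.62596343
  1.63768794] [ 0.43793292 -0.06551596  0.16883336]
rack xy -0.11951239181070726 0.11019267324533541
yaw now 81.1 shift [0.8  2.37 0.05] turn [ 0.01 -0.   -0.02]
yaw now 81.1 shift [1.6  3.57 0.05] turn [ 0.01 -0.   -0.02]
yaw now 81.1 shift [1.92 4.05 0.05] turn [ 0.01 -0.   -0.02]
yaw now 81.1 shift [1.92 4.29 0.05] turn [ 0.01 -0.   -0.02]
```

View pics/z9.png

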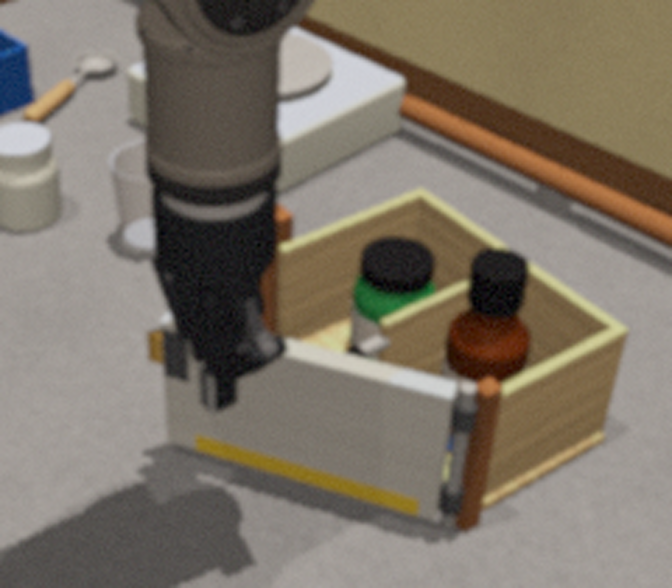

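Emit:
apply_moves([
  [[0.1,0.4,0.05],[0,0,0],-1],
  [[0.2,0.8,0.05],[0,0,0],-1],
  [[0.4,1.2,0.05],[0,0,0],-1],
  [[0.6,1.6,0.05],[0,0,0],-1],
  [[0.8,2.0,0.05],[0,0,0],-1],
  [[1.0,2.4,0.05],[0,0,0],-1],
  [[1.2,2.8,0.05],[0,0,0],-1],
  [[1.3,2.8,0.05],[0,0,0],-1],
])

```text
t: 14.95
eef_pos: [0.5126, -0.0438, 0.1669]
tool_rot: [0.0, 0.76, 0.65, 0.0]
contact_force: [-0.0, -0.3, -1.1]
gripper_width: 0.001
```

Run:
```python
from h import *
o=get_obs()
d=o['eef_pos'][:2]-H; print('rack xy',d@rx,d@ry)
t=cam('top','top10');s=cam('side','side10')
for c,n in((t,'top'),(s,'side')):
    for e in silhouettes(n,'gate')[:2]: print(n,e['pixel'],e['conf'],fitgate(c,e['mask']))
a=cv2.resize(s['color'][100:290,270:470,::-1],None,fx=2,fy=2,interpolation=cv2.INTER_CUBIC)
b=cv2.resize(t['color'][90:280,320:500,::-1],None,fx=2,fy=2,interpolation=cv2.INTER_CUBIC)
cv2.imwrite('pics/z10.png',np.hstack([a,b]))
for x,y in((-.03,.15),(-.018,.158),(-.012,.158)): plan(W(x,y,.168),81.3)
```

```text
rack xy -0.0490190346945888 0.14301294665028583
side [240.2, 369.4] 0.83 (np.float64(0.8073817762399077), np.float64(0.16000000000000003))
side [234.2, 397.8] 0.31 (np.float64(0.3978567399887197), np.float64(0.15000000000000002))
yaw now 81.1 shift [ 0.31  0.81 -0.05] turn [-0.    0.   -0.02]
yaw now 81.1 shift [ 0.63  1.29 -0.05] turn [-0.    0.   -0.02]
yaw now 81.1 shift [ 0.63  1.53 -0.05] turn [-0.    0.   -0.02]
```

View pics/z10.png

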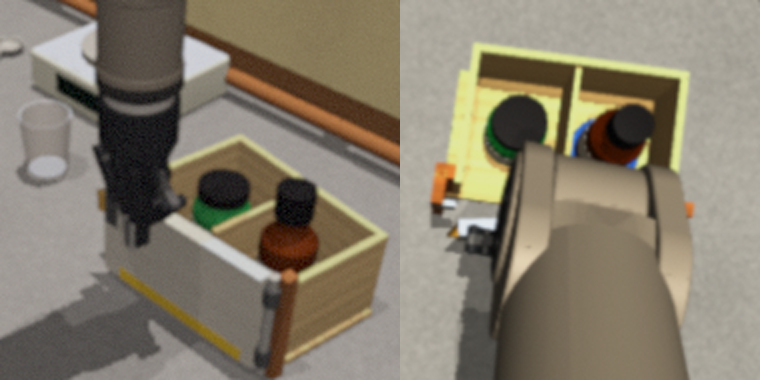

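Emit:
apply_moves([
  [[0.3,0.2,-0.05],[0,0,0],-1],
  [[0.5,0.4,-0.05],[0,0,0],-1],
  [[0.6,0.6,-0.05],[0,0,0],-1],
  [[0.6,0.75,-0.05],[0,0,0],-1],
  [[0.6,0.9,-0.05],[0,0,0],-1],
  [[0.6,1.0,-0.05],[0,0,0],-1],
])

```text
t: 15.9
eef_pos: [0.5355, -0.0319, 0.1673]
tool_rot: [-0.004, 0.76, 0.65, -0.002]
contact_force: [-11.3, 3.9, 6.8]
gripper_width: 0.004
```

Emit:
apply_moves([
  [[0,0.1,0],[0,0,0],-1],
  [[0,0.2,0],[0,0,0],-1],
  [[0,0.2,0],[0,0,0],-1],
])

```text
t: 16.27
eef_pos: [0.5425, -0.033, 0.1674]
tool_rot: [-0.001, 0.76, 0.65, -0.001]
contact_force: [-3.5, 3.6, -1.4]
gripper_width: 0.001
```

Run:
```python
from h import *
o=get_obs()
d=o['eef_pos'][:2]-H; print('rack xy',d@rx,d@ry,o['eef_pos'],o['contact_force'],o['contact_force'][:2]@rx)
s=cam('side','side11');t=cam('top','top11')
for e in silhouettes('side','gate')[:2]: print(e['pixel'],e['conf'],fitgate(s,e['mask']))
a=cv2.resize(s['color'][130:290,270:470,::-1],None,fx=3.5,fy=3.5,interpolation=cv2.INTER_CUBIC)
cv2.imwrite('pics/z11.png',a)
```

```text
rack xy -0.021149187131516707 0.15819831449558197 [ 0.54245193 -0.03302538  0.1674416 ] [-3.47044519  3.59555493 -1.40502847] -3.976819763401911
[237.0, 375.6] 0.9 (np.float64(0.7920377160817181), np.float64(0.010000000000000009))
[197.9, 381.2] 0.3 (np.float64(0.009443099273607748), np.float64(-0.05))
```

View pics/z11.png

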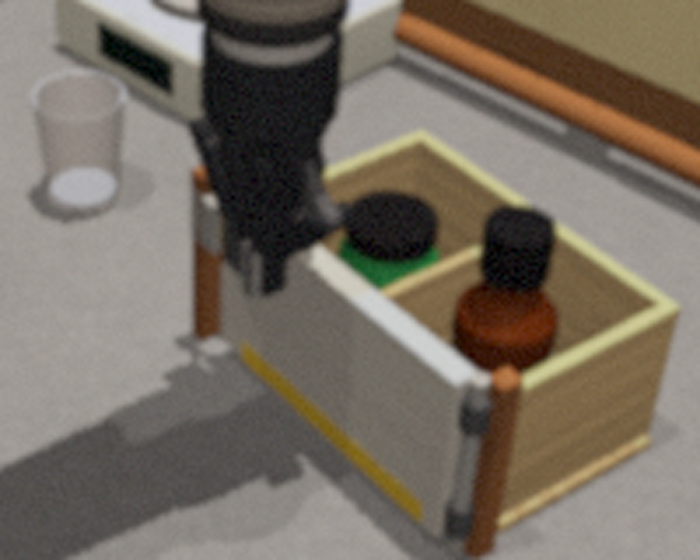

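Emit:
apply_moves([
  [[0,0.06,0],[0,0,0],-1],
  [[0,0.12,0],[0,0,0],-1],
  [[0,0.12,0],[0,0,0],-1],
])

```text
t: 16.8
eef_pos: [0.5448, -0.0337, 0.1677]
tool_rot: [-0.002, 0.76, 0.65, -0.001]
contact_force: [-8.3, 5.0, 4.4]
gripper_width: 0.005
```

Emit:
apply_moves([
  [[0,0.06,0],[0,0,0],-1],
  [[0,0.12,0],[0,0,0],-1],
  [[0,0.12,0],[0,0,0],-1],
])

```text
t: 17.18
eef_pos: [0.5451, -0.0339, 0.1673]
tool_rot: [-0.004, 0.76, 0.65, -0.003]
contact_force: [-17.2, 5.2, 12.4]
gripper_width: -0.002
```

Emit:
apply_moves([
  [[0,-0.2,0],[0,0,0],-1],
  [[0,-0.6,0],[0,0,0],-1],
  [[0,-1.5,0],[0,0,0],-1],
  [[0,-2.5,0],[0,0,0],-1],
  [[0,-2.5,-2],[0,0,0],-1],
  [[0,-2.5,-4],[0,0,0],-1],
  [[0,-2.5,-5],[0,0,0],-1],
  [[0,-2.5,-5],[0,0,0],-1],
])

```text
t: 18.18
eef_pos: [0.4892, -0.0256, 0.2954]
tool_rot: [0.002, 0.76, 0.65, 0.003]
contact_force: [-0.0, 0.1, -0.6]
gripper_width: -0.003
```

Run:
```python
from h import *
o=get_obs(); print(o['contact_force'])
s=cam('side','side12');t=cam('top','top12')
for n,c in(('side',s),('top',t)):
  for e in silhouettes(n,'gate')[:1]: print(e['pixel'],e['conf'],fitgate(c,e['mask']))
  for q,h in(('amber_mid',.086),('white_jar',.0425),('green_jar',.0475),('beaker',.0425)):
    print(n,q,[(np.round(atz(c,*d['pixel'],h),3),round(d['conf'],2)) for d in silhouettes(n,q)[:2]])
cv2.imwrite('pics/z12.png',cv2.resize(s['color'][130:290,270:470,::-1],None,fx=3.5,fy=3.5,interpolation=cv2.INTER_CUBIC))
```

```text
[-0.00598224  0.13336681 -0.64979779]
[230.7, 371.8] 0.85 (np.float64(0.9383350462487153), np.float64(0.010000000000000009))
side amber_mid [(array([0.419, 0.287, 0.086]), 0.74), (array([ 0.545, -0.103,  0.086]), 0.72)]
side white_jar [(array([0.544, 0.317, 0.042]), 0.58)]
side green_jar [(array([ 0.683, -0.019,  0.047]), 0.9), (array([ 0.631, -0.094,  0.047]), 0.46)]
side beaker [(array([0.617, 0.226, 0.042]), 0.96)]
[187.7, 353.9] 0.52 (np.float64(0.08338720103425985), np.float64(0.030000000000000013))
top amber_mid [(array([ 0.632, -0.143,  0.086]), 0.69), (array([0.434, 0.303, 0.086]), 0.6)]
top white_jar [(array([0.553, 0.335, 0.042]), 0.96)]
top green_jar [(array([ 0.656, -0.048,  0.047]), 0.59), (array([0.576, 0.009, 0.047]), 0.5)]
top beaker [(array([0.613, 0.234, 0.042]), 0.65)]
```

View pics/z12.png

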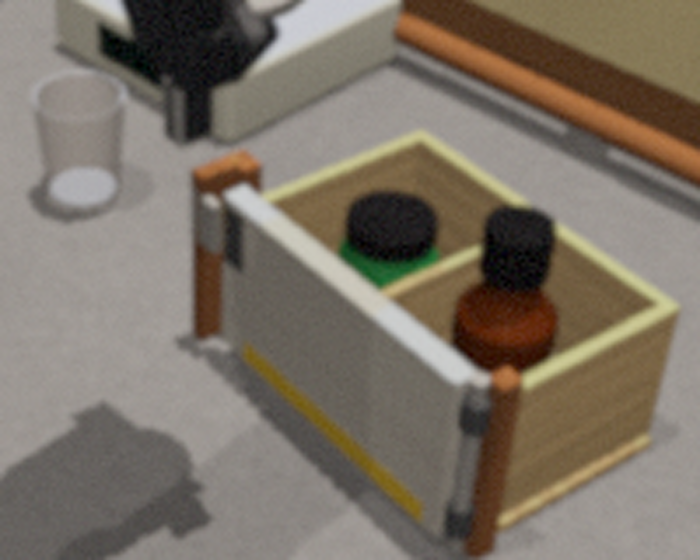

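View pics/top12.png

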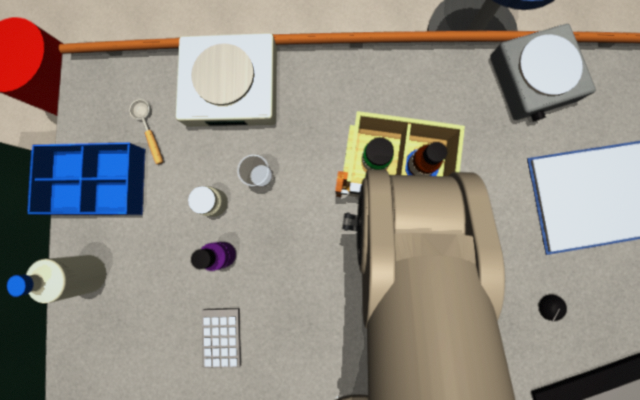

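Emit:
apply_moves([
  [[0,0,0],[0,0,0],-1],
  [[0,0,0],[0,0,0],-1],
  [[0,0,0],[0,0,0],-1],
  [[0,0,0],[0,0,0],-1],
  [[0,0,0],[0,0,0],-1],
  [[0,0,0],[0,0,0],-1],
  [[0,0,0],[0,0,0],-1],
  [[0,0,0],[0,0,0],-1],
])

```text
t: 19.77
eef_pos: [0.4877, -0.0253, 0.2932]
tool_rot: [0.0, 0.76, 0.65, 0.0]
contact_force: [0.7, -0.4, 0.2]
gripper_width: -0.0
```

Run:
```python
from h import *
s=cam('side','side13')
old=cv2.imread('pics/side12.png')[:,:,::-1].astype(int)
print(np.abs(s['color'].astype(int)-old)[130:290,320:470].mean(), [fitgate(s,e['mask']) for e in silhouettes('side','gate')[:1]])
print(hand_in())
```

```text
2.8118194444444446 [(np.float64(0.9321990203660737), np.float64(0.010000000000000009))]
the job is handed in; nothing more can be done
None
```

The amber bottle stands upright on the blue mat in the free bay, and the rack's gate is shut and stays shut by itself. I handed the job in at about 20 s, with nothing touching the arm.

- **Bottle:** I gripped it by the cap, set it down on the mat and let go. The last pictures show it upright and central in the bay.
- **Gate:** I pushed it to its stop. The push force dropped from about 11 N to 4 N, which is the latch snapping in, then rose to about 18 N at the stop. After I backed off, the gate read about 0.01 rad from the side camera, and still did more than a second later. An unlatched gate would have been pushed back out to about 0.13 rad. I did not see the tongue itself.
- **Other things:** In the last top picture the white jar, beaker, green jar and purple bottle stand where they were, within about 1 cm. That is as close as the detections agree from one picture to the next. The side camera's white jar position was off by about 4 cm from its first reading, when the jar was half hidden behind the bottle.
- **Checks that disagreed:** The last top-camera gate detection was not usable because the arm hid the gate. Some low-confidence detections also mistook the gate for the bottle or jars, and I ignored them.

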